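Hang the large measuring cup in the counter cupboard

TASK

Put the larger of the two steel measuring cups away: hang it by the ring at the end of its handle on the hook inside the low cupboard, so that it ends up hanging there on its own, handle upright. The handle has to be tilted up to get in under the cupboard's front apron. Leave the smaller measuring cup where it lies.

Things in the scene. Friction and masses are not known exactly. Their poses are not given: they have to be found in the camera images.
- large_measure: Larger steel measuring cup, 160 g: round cup 60 mm across, 45 high; flat handle (14 x 6 mm) to a flat ring, 32 mm clear, 44 over all, of 6 mm wire. Origin: centre of the cup's underside; +x along the handle, +z out of the mouth; ring centre at x 150, z 41 mm. Starts upright on the counter. Balances within the cup: grip it across (along y), 25 mm up.
- hook (a point): Seat of the only hook, in the cupboard: top of the 6 mm wire in the bend, 255 mm above the counter. Axes: +x into the cupboard from its open front, z up. The stem rises to the roof 16 mm behind (+x); the free tip slopes up to the front, ending 23 mm in front (-x) and 21 mm above. The ring goes over the tip from in front and above; let go, the cup swings down and in.
- cupboard: Fixed. Origin on the counter under the hook; axes as the hook's. Sides 232 mm apart (one white, one clear) and 12 mm floor board, x -95 to 60; clear roof, underside z 320; rail under it, x 6 to 26, z 310 to 320. White apron at the front, x -103 to -95, z 263 to 328; open below it: a handle raised 30 to 45 deg passes, gripper outside. Back board x 32 to 42, 125 high.
- small_measure: Smaller measuring cup of the same steel and shape: cup 40 mm across and 30 mm high, handle with a small ring, its centre 105 mm along +x from the origin (centre of the cup's underside). A bystander that stays where it lies.
There are look-alikes about, which are no part of the job. Leave any red or yellow look-alike of the large_measure alone.

How it is judged:
By the outcome, as a careful person would: the job done as asked, in the order asked, and still so for the second after the job is handed in, with the robot touching nothing.
It also fails if it takes over 45 s, if anything falls off the work surface, if the arm or the gripper's body presses on something with over 40 N, if the wrist force passes 120 N, or if a joint passes its speed limit or range.

ROBOT

A 6-joint arm with a two-finger parallel gripper is mounted at the origin on the work surface. World frame = base frame: x ahead of the robot, y to its left, z up, the work surface at z = 0. Lengths are in m, angles in rad, forces in N, time in s.
With the tool pointing down it reaches from about 0.35 to 0.975 m from the base axis. Payload 7.1 kg.
Tool frame: the origin (TCP) lies midway between the tips of the shut fingers; the grasp point (between the pads) lies 19 mm behind it; z points along the fingers, x is the direction in which the jaws open and shut, and the axes are right-handed (so a half turn about z gives the same grasp; the last joint's range is limited). The gripper opens to 88 mm and grips with 3 to 60 N. Pads are 20 mm wide; open, the fingers measure 115 mm over their backs; the gripper's body (75 mm by 178 mm) begins 61 mm behind the grasp point.
Start: joints at [-1.33, 0.423, 1.63, -0, 1.089, -0.019], TCP at [0.161, -0.604, 0.19] pointing down, gripper open.
Joint ranges: [-3, 3], [-0.9, 2.11], [0.09, 2.58], [-1.31, 4.45], [0.11, 2.69], [-2.54, 2.54]. Speed limits (rad/s): [2.39, 2.39, 3.01, 3.14, 3.14, 3.14].

INTERFACE

Orientations are given as a unit quaternion [w, x, y, z].
In Python, from station import move_pose, movel, movej, command_gripper, wait, inverse_kinematics, read_camera, camera_info, MotionError, job_done, get_time, get_joint_pos, get_qvel, get_effort, get_tcp_pos, get_ee_rot, get_ft_force, get_ft_torque, get_grip_width gives the robot as it stands. Calls block until the motion is done:
- move_pose(position, orientation): joint-space move of the TCP to a pose.
- movel(position, frame=None, v=0.15, until_force=None): straight line of the TCP; frame=None keeps the orientation; v is the mean speed in m/s. With until_force (N) it stops when the force on the tool has changed by that much, and returns True; else False.
- movej(angles): joint-space move.
- command_gripper(opening): opening from 0.0 (shut) to 1.0 (fully open); the grip force is fixed at half the most; returns when the fingers have stopped.
- wait(seconds).
- inverse_kinematics(position, orientation): joint angles nearest the present ones, or None.
- read_camera(name): name is "scene" or "top"; returns the picture (480x640x3 uint8, red, green, blue); there is no depth.
- camera_info(name): a dict with "intrinsics" (3x3 intrinsics, pixels), "T" (4x4, takes a point from camera to world coordinates). Camera axes: x right, y up, looking along -z (the intrinsics and any distortion apply to the point x, -y, -z); pixel columns grow to the right and rows downward; lengths in m; the calibration is good to about 2 mm. A picture is of the moment at which its call begins. camera_info takes no time and is no camera call.
A pose or a line that the arm cannot do raises MotionError and nothing moves.
- job_done(): hands the job in, once; it reports no verdict.
Readings, each from a call of its own:
- get_time(): time.
- get_joint_pos(): joint angles.
- get_qvel(): joint speeds.
- get_effort(): joint torques, N m.
- get_tcp_pos(): TCP position.
- get_ee_rot(): TCP orientation.
- get_ft_force(): force on the tool from outside, world axes, zero at the start.
- get_ft_torque(): the same for the moment, N m.
- get_grip_width(): opening from 0.0 (shut) to 1.0 (fully open).
Only numpy, scipy, OpenCV 4.12 (cv2) and the standard library are available. Lean on these libraries where they do the work, as an engineer would, in place of code of your own. Each camera call takes 0.05 s, during which the arm holds its last target.

## Working session

There is one attempt and no reset: what is moved stays moved. The work goes in short steps, each a Python script; the robot and the scene stay as the last script left them, time stands still between calls to the robot, and variables do not carry over. Pictures are saved under pics/ and viewed, and the job is handed in when it is done.

```bash
ls; mkdir -p pics
python3 - <<'E'
from station import *
import cv2
for n in("scene","top"):
    im=read_camera(n); cv2.imwrite(f"pics/{n}0.png",im[:,:,::-1]); c=camera_info(n); print(n,c)
print(get_time(),get_tcp_pos(),get_ee_rot())
E
```

```text
pics
scene {'intrinsics': array([[540.24630349,   0.        , 327.40964926],
       [  0.        , 540.24630349, 230.41421008],
       [  0.        ,   0.        ,   1.        ]]), 'T': array([[-0.0492409 , -0.5913582 ,  0.80490423,  1.64912698],
       [ 0.99877879, -0.03240801,  0.03729142, -0.08969305],
       [ 0.00403276,  0.80575753,  0.59223183,  1.0032979 ],
       [ 0.        ,  0.        ,  0.        ,  1.        ]])}
top {'intrinsics': array([[529.60331144,   0.        , 311.08824986],
       [  0.        , 529.60331144, 234.52991663],
       [  0.        ,   0.        ,   1.        ]]), 'T': array([[-0.01682578,  0.99691247, -0.07669691,  0.40735488],
       [-0.99976361, -0.01571819,  0.01502198, -0.10924377],
       [ 0.01377007,  0.07693154,  0.99694128,  1.39399373],
       [ 0.        ,  0.        ,  0.        ,  1.        ]])}
0.1 [ 0.16043555 -0.60349063  0.18976905] [-4.28316538e-04  7.92735667e-01 -6.09565157e-01 -5.46342679e-04]
```

View pics/scene0.png

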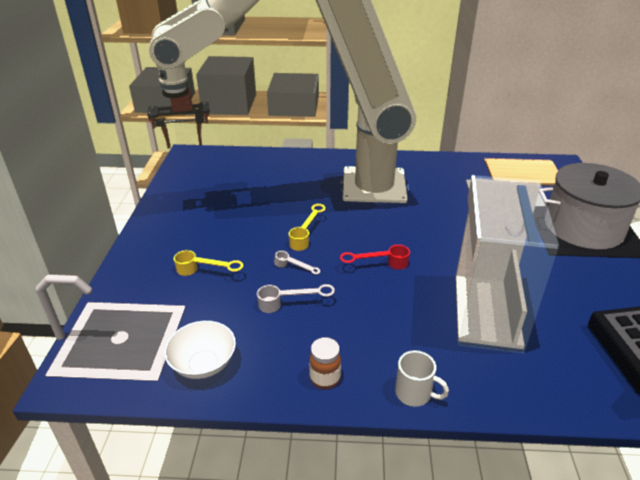

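View pics/top0.png

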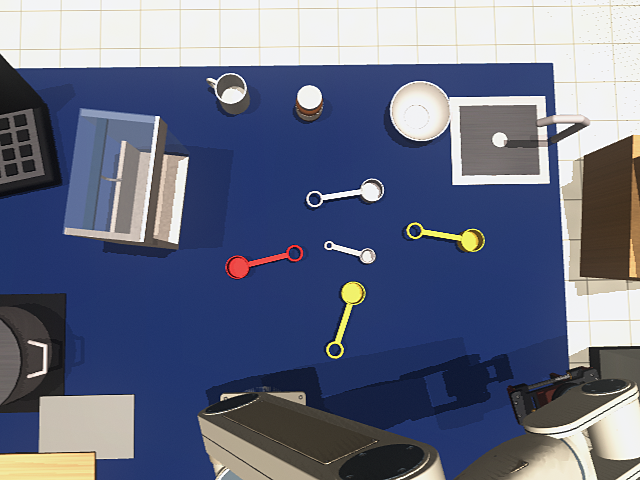

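```bash
cat > h.py <<'E'
import numpy as np,cv2
from station import *
C={n:camera_info(n) for n in("scene","top")}
def ray(n,u,v):
    K,T=C[n]["intrinsics"],C[n]["T"]
    p=np.linalg.inv(K)@[u,v,1]; d=T[:3,:3]@[p[0],-p[1],-p[2]]
    return T[:3,3],d/np.linalg.norm(d)
def plane(n,u,v,z):
    o,d=ray(n,u,v); return o+d*(z-o[2])/d[2]
def two(a,b):
    (o1,d1),(o2,d2)=ray("scene",*a),ray("top",*b)
    s=np.linalg.lstsq(np.c_[d1,-d2],o2-o1,rcond=None)[0]
    p,q=o1+s[0]*d1,o2+s[1]*d2
    return (p+q)/2,np.linalg.norm(p-q)
def proj(n,p):
    K,T=C[n]["intrinsics"],C[n]["T"]
    q=T[:3,:3].T@(np.asarray(p)-T[:3,3]); q=K@[q[0],-q[1],-q[2]]
    return q[:2]/q[2]
E
python3 - <<'E'
import cv2
s=cv2.imread("pics/scene0.png");t=cv2.imread("pics/top0.png")
def crop(im,x0,y0,w,h,k,n): cv2.imwrite(n,cv2.resize(im[y0:y0+h,x0:x0+w],None,fx=k,fy=k,interpolation=cv2.INTER_CUBIC))
crop(s,440,165,130,190,3.1,"pics/s_cup.png")
crop(t,55,95,145,165,3.6,"pics/t_cup.png")
crop(s,240,240,110,80,7,"pics/s_m.png")
crop(t,295,165,110,60,7,"pics/t_m.png")
E
```

```text
(no output)
```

View pics/s_cup.png

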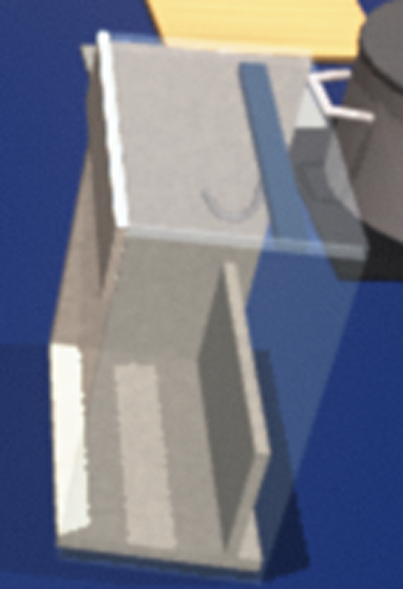

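View pics/t_cup.png

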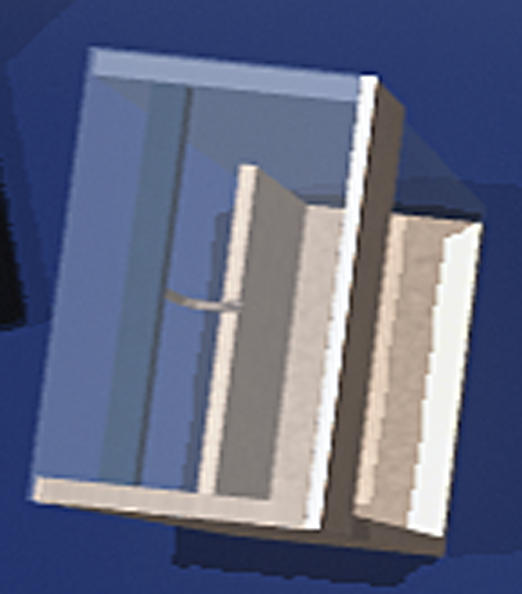

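View pics/s_m.png

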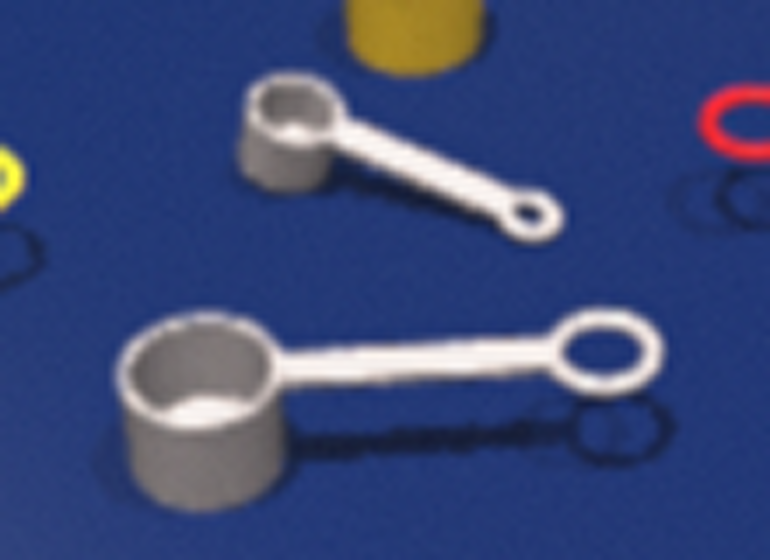

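View pics/t_m.png

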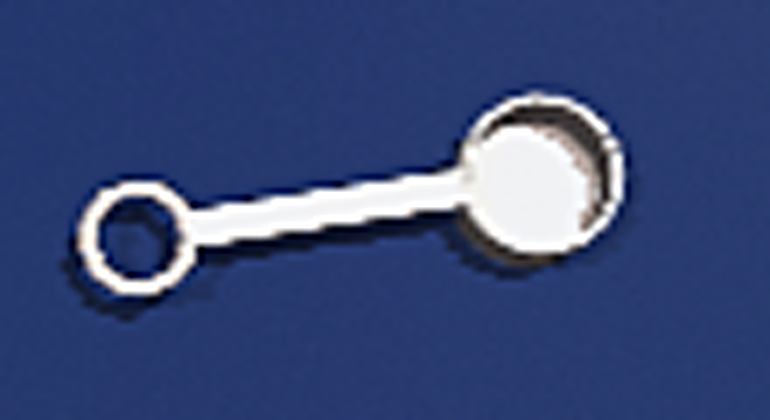

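Run:
```python
import cv2
s=cv2.imread("pics/scene0.png");t=cv2.imread("pics/top0.png")
def crop(im,x0,y0,w,h,k,n):
    c=im[y0:y0+h,x0:x0+w]; c=cv2.normalize(c,None,0,255,cv2.NORM_MINMAX)
    cv2.imwrite(n,cv2.resize(c,None,fx=k,fy=k,interpolation=cv2.INTER_NEAREST))
crop(s,495,210,40,35,16,"pics/s_hook.png")
crop(t,90,165,45,30,16,"pics/t_hook.png")
```

```text
(no output)
```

View pics/s_hook.png

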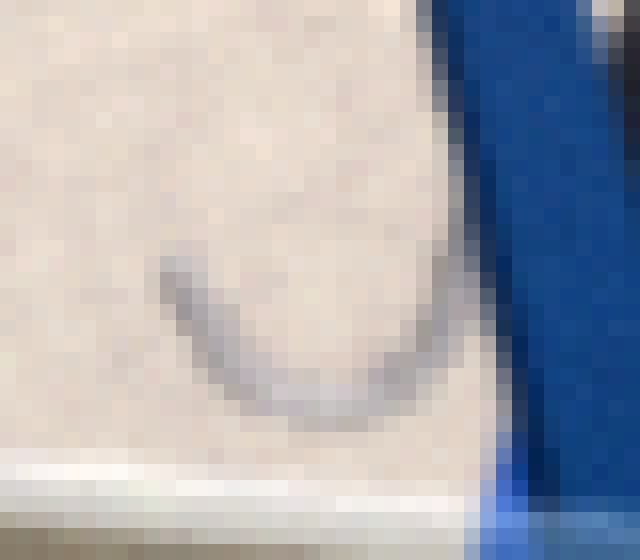

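View pics/t_hook.png

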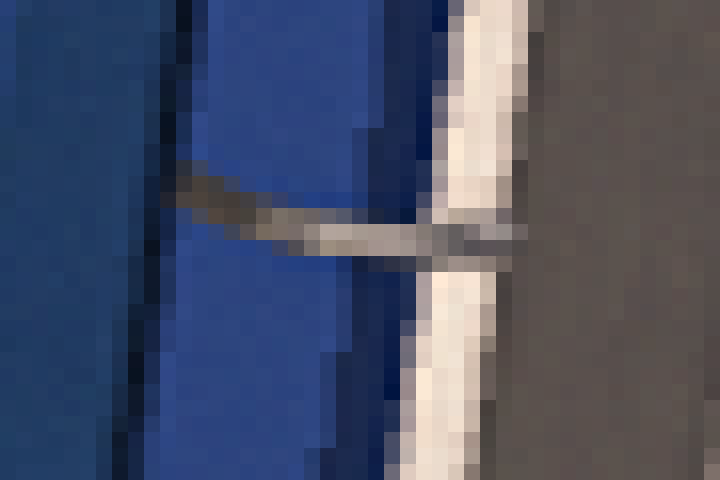

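```bash
cat > m.py <<'E'
from h import *
f=lambda x,y,x0,y0,k:((x+.5)/k-.5+x0,(y+.5)/k-.5+y0)
tc=lambda x,y:f(x,y,55,95,3.6); sc=lambda x,y:f(x,y,440,165,3.1)
print("apron outer top", A:=plane("top",*tc(380,77),.328), B:=plane("top",*tc(322,528),.328), np.linalg.norm(A-B))
print("floor front", A2:=plane("top",*tc(484,222),.012), B2:=plane("top",*tc(441,538),.012))
print("roof back", A3:=plane("top",*tc(92,47),.328), B3:=plane("top",*tc(31,500),.328))
for a,b in((A,B),(A2,B2),(A3,B3)):
    d=a-b; print("front yaw deg", np.degrees(np.arctan2(d[1],d[0])), np.linalg.norm(d))
print("2view apron near-cam corner", two(sc(126,222),tc(380,77)), "far", two(sc(102,35),tc(322,528)))
print("tip",two((505.7,226.3),(121.9,179.5)))
print("seat scene z252",plane("scene",514.8,234.8,.252))
T=plane("top",*tc(0,0),.1)
sm=lambda x,y:f(x,y,240,240,7); tm=lambda x,y:f(x,y,295,165,7)
print("ring",two(sm(606,352),tm(137,238)),"rim",two(sm(200,372),tm(545,178)))
E
python3 m.py
```

```text
apron outer top [0.73740625 0.17936182 0.328     ] [0.48100627 0.2103032  0.328     ] 0.25826018296030323
floor front [0.72578387 0.18843133 0.012     ] [0.49422086 0.2192493  0.012     ]
roof back [0.75685131 0.34235752 0.328     ] [0.49922017 0.3718872  0.328     ]
front yaw deg -6.8809654788795145 0.25826018296030323
front yaw deg -7.580760831636795 0.23360474832863623
front yaw deg -6.538706606502751 0.25931796791599687
2view apron near-cam corner (array([0.73754016, 0.18258819, 0.32946669]), np.float64(0.007019475437593084)) far (array([0.48133962, 0.21237785, 0.32463269]), np.float64(0.0020470845126874713))
tip (array([0.61756574, 0.27507207, 0.27266223]), np.float64(0.00030637832082945995))
seat scene z252 [0.62138257 0.29944049 0.252     ]
ring (array([ 0.60417907, -0.13984808,  0.04144374]), np.float64(0.0015887277714250797)) rim (array([ 0.6241151 , -0.29007869,  0.04234314]), np.float64(0.00043663854815333765))
```

```bash
cat > p.py <<'E'
from h import *
from scipy.spatial.transform import Rotation as Ro
H=np.array([.6212,.2982,0]); YAW=np.radians(83.1)
CUP=np.array([.6241,-.2901,0.]); CY=np.arctan2(.1502,-.0199)
def Rcup(yaw,e): return (Ro.from_euler('z',yaw)*Ro.from_euler('y',-e)).as_matrix()
S=1
def tool(origin,R):           # cup origin, cup rot -> tcp pose
    Rt=np.c_[S*R[:,1],S*R[:,0],-R[:,2]]
    q=Ro.from_matrix(Rt).as_quat()[[3,0,1,2]]
    return origin+R@[0,0,.025-.019],q
def ringpose(x,z,e,yoff=0):   # ring centre in cupboard xz (m), elevation deg
    R=Rcup(YAW,np.radians(e)); c=Ro.from_euler('z',YAW).apply([x,yoff,z])+H
    return tool(c-R@[.150,0,.041],R)
E
python3 - <<'E'
import p; from p import *
for s in(1,-1):
    p.S=s
    print(s)
    R=Rcup(CY,0)
    for nm,(a,q) in dict(grasp=tool(CUP,R),over=tool(CUP+[0,0,.12],R),entry=ringpose(-.130,.289-.092*.839,40),pre=ringpose(-.038,.289,40),seat=ringpose(-.0145,.246,40),e50=ringpose(-.019*np.cos(np.radians(50)),.258-.019*np.sin(np.radians(50)),50),e60=ringpose(-.019*.5,.258-.019*.866,60)).items():
        j=inverse_kinematics(a,q); print(nm,np.round(a,3),None if j is None else np.round(j,2))
E
```

```text
1
grasp [ 0.624 -0.29   0.006] None
over [ 0.624 -0.29   0.126] None
entry [0.594 0.077 0.089] [-0.26  0.62  1.81  0.84  1.02  2.43]
pre [0.606 0.169 0.166] None
seat [0.608 0.192 0.123] None
e50 [0.611 0.217 0.106] [-0.09  0.66  1.82  1.11  1.02  2.37]
e60 [0.615 0.244 0.094] [-0.11  0.77  1.82  1.29  1.12  2.2 ]
-1
grasp [ 0.624 -0.29   0.006] [-0.45  0.74  1.56 -0.    0.84 -0.58]
over [ 0.624 -0.29   0.126] [-0.45  0.58  1.52 -0.    1.04 -0.58]
entry [0.594 0.077 0.089] [-0.26  0.62  1.81  0.84  1.02 -0.72]
pre [0.606 0.169 0.166] [-0.11  0.5   1.8   0.85  1.03 -0.51]
seat [0.608 0.192 0.123] [-0.07  0.57  1.81  0.9   0.96 -0.56]
e50 [0.611 0.217 0.106] [-0.09  0.66  1.82  1.11  1.02 -0.77]
e60 [0.615 0.244 0.094] [-0.11  0.77  1.82  1.29  1.12 -0.95]
```

```bash
sed -i 's/^S=1/S=-1/' p.py
python3 - <<'E'
from p import *
R=Rcup(CY,0)
a,q=tool(CUP+[0,0,.12],R); move_pose(a,q); a,q=tool(CUP,R); print(movel(a,v=.12,until_force=8),get_tcp_pos())
command_gripper(0.0); print(get_grip_width()*88, get_ft_force())
a,q=tool(CUP+[0,0,.12],R); movel(a,v=.12); print(get_grip_width()*88,get_ft_force(),get_time())
for n in("scene","top"): cv2.imwrite(f"pics/{n}1.png",read_camera(n)[:,:,::-1])
for n in("scene","top"): print(n,proj(n,CUP+R@[.15,0,.041]+[0,0,.12]),proj(n,CUP+[0,0,.165]))
s=cv2.imread("pics/scene1.png")[200:330,200:400];t=cv2.imread("pics/top1.png")[130:260,250:450]
cv2.imwrite("pics/c1.png",np.r_[cv2.resize(s,None,fx=3,fy=2.2),cv2.resize(t,None,fx=3,fy=2.2)])
E
```

```text
False [ 0.62479049 -0.29042942  0.00688086]
59.53813200314476 [-0.49697119 -0.84920421  3.53072074]
59.72125308878556 [-0.65440295  0.64399285 -1.71950937] 5.0
scene [325.96139025 254.25351461] [265.18542345 255.94785196]
top [316.13159376 191.09834026] [379.27646352 181.60670858]
```

View pics/c1.png

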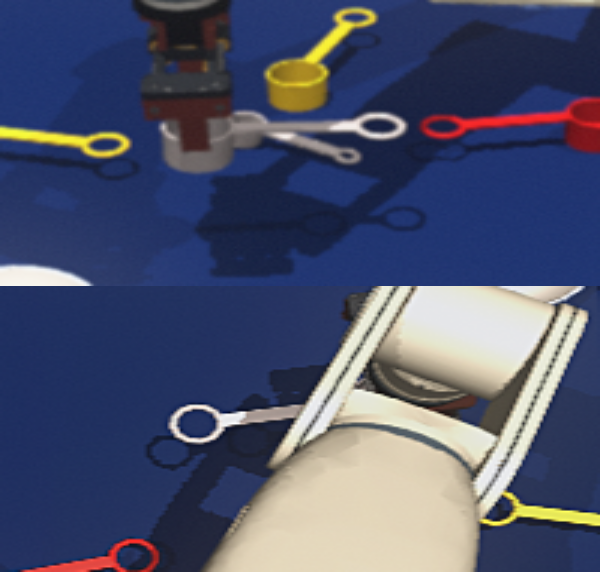

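Run:
```python
from p import *
print(two((326.4,256.5),(315.0,192.2)), CUP+Rcup(CY,0)@[.15,0,.041]+[0,0,.12])
a,q=ringpose(-.150,.289-.112*.839+.03,40); move_pose(a,q)
a,q=ringpose(-.130,.289-.092*.839,40); movel(a,frame=q,v=.1)
print(get_grip_width()*88,get_time(),get_tcp_pos()-a)
R=Rcup(YAW,np.radians(40)); r=a-R@[0,0,.006]+R@[.15,0,.041]; print(r)
for n in("scene","top"): cv2.imwrite(f"pics/{n}2.png",read_camera(n)[:,:,::-1]); print(n,proj(n,r))
s=cv2.imread("pics/scene2.png")[200:330,380:560];t=cv2.imread("pics/top2.png")[130:260,120:300]
cv2.imwrite("pics/c2.png",np.r_[cv2.resize(s,None,fx=3,fy=2.2),cv2.resize(t,None,fx=3,fy=2.2)])
```

```text
(array([ 0.60313424, -0.13961881,  0.15283704]), np.float64(0.0014598447166622327)) [ 0.60439866 -0.14139944  0.161     ]
59.28336106024362 6.7083 [-0.00049564  0.0007566  -0.00059731]
[0.60558221 0.16914155 0.211812  ]
scene [454.96484762 242.48523867]
top [178.44846586 188.98936566]
```

View pics/c2.png

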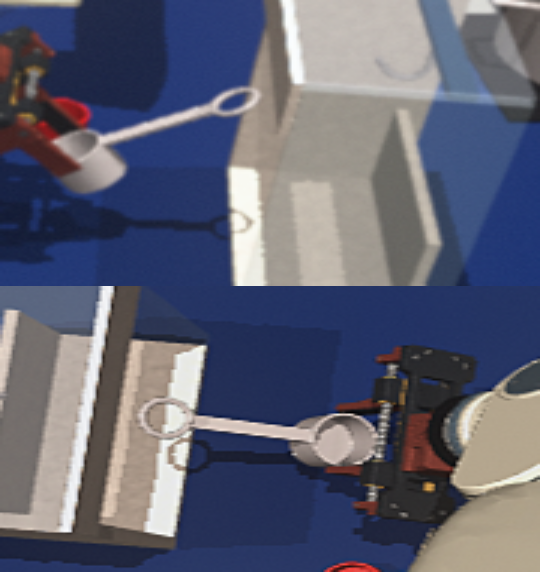

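View pics/scene2.png

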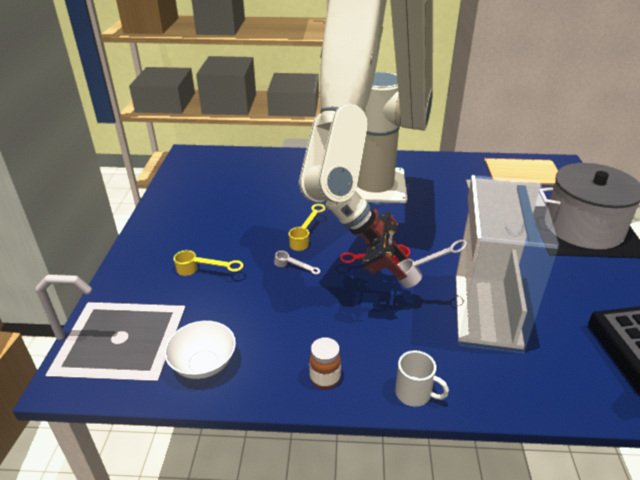

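Run:
```python
from p import *
import cv2
r=two((458.5,246.1),(175.2,189.8)); print(r)
g,q=ringpose(-.130,.289-.092*.839,40); R=Rcup(YAW,np.radians(40)); g=g+R@[0,0,.019]
v=R.T@(r[0]-g); print(v,"nominal",[.15,0,.016],"droop deg",np.degrees(np.arctan2(.016,.15)-np.arctan2(v[2],v[0])), np.hypot(v[0],v[2]), np.hypot(.15,.016))
```

```text
(array([0.60561731, 0.1790444 , 0.20122557]), np.float64(0.000154709644804978))
[0.15072949 0.00115486 0.00156828] nominal [0.15, 0, 0.016] droop deg 5.492408978323901 0.15073764375019832 0.15085091978506462
```

```bash
cat >> p.py <<'E'
DROOP=5.5
def rp(x,z,e,yoff=0):
    R=Rcup(YAW,np.radians(e)); Rt=Rcup(YAW,np.radians(e+DROOP))
    c=Ro.from_euler('z',YAW).apply([x,yoff,z])+H
    g=c-R@[.150,0,.016]
    T=np.c_[-Rt[:,1],-Rt[:,0],-Rt[:,2]]
    return g-.019*Rt[:,2],Ro.from_matrix(T).as_quat()[[3,0,1,2]]
def go(*a,v=.08,**k):
    p,q=rp(*a); r=movel(p,frame=q,v=v,**k); return r
E
python3 - <<'E'
from p import *
go(-.130,.289-.092*.839,40); go(-.038,.289,40)
print(get_grip_width()*88,get_ft_force(),get_time())
p_=Ro.from_euler('z',YAW).apply([-.038,0,.289])+H
for n in("scene","top"): cv2.imwrite(f"pics/{n}3.png",read_camera(n)[:,:,::-1]); print(n,proj(n,p_))
s=cv2.imread("pics/scene3.png")[180:280,440:560];t=cv2.imread("pics/top3.png")[130:230,80:200]
cv2.imwrite("pics/c3.png",np.r_[cv2.resize(s,None,fx=4,fy=3),cv2.resize(t,None,fx=4,fy=3)])
E
```

```text
59.37208561131469 [ 0.1937421   0.22180156 -1.43055281] 8.7083
scene [500.53730164 220.10861225]
top [126.1414658  178.42539217]
```

View pics/c3.png

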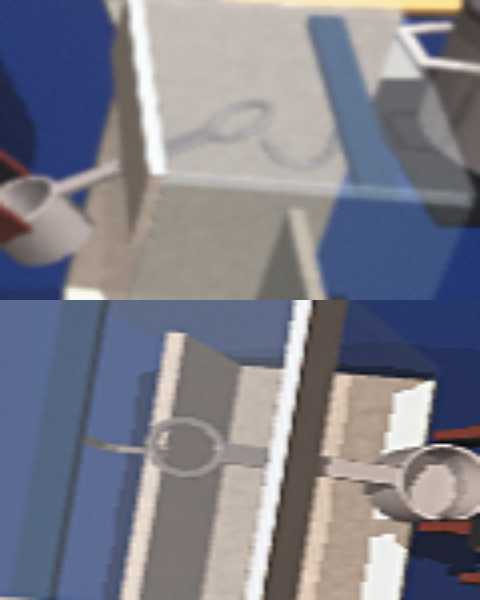

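Run:
```python
from p import *
print(go(-.028,.270,40,v=.05,until_force=5),go(-.0155,.249,40,v=.05,until_force=5))
print(get_grip_width()*88,get_ft_force(),get_time(),get_tcp_pos()-rp(-.0155,.249,40)[0])
p_=Ro.from_euler('z',YAW).apply([-.0155,0,.249])+H
for n in("scene","top"): cv2.imwrite(f"pics/{n}4.png",read_camera(n)[:,:,::-1]); print(n,proj(n,p_))
s=cv2.imread("pics/scene4.png")[180:280,440:560];t=cv2.imread("pics/top4.png")[130:230,80:200]
cv2.imwrite("pics/c4.png",np.r_[cv2.resize(s,None,fx=4,fy=3),cv2.resize(t,None,fx=4,fy=3)])
```

```text
False False
59.47165655908556 [-0.40448677 -0.55312367 -1.81492319] 10.0333 [-6.10802392e-05  1.16570201e-04 -1.80393887e-04]
scene [507.12624434 235.07250579]
top [121.98189945 180.69880408]
```

View pics/c4.png

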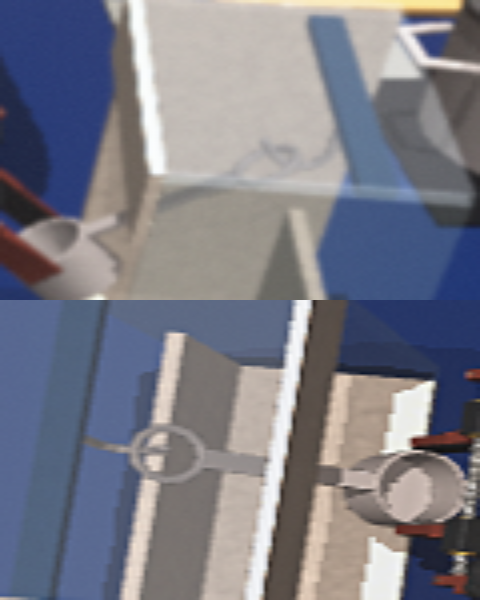

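Run:
```python
from p import *
for e in(45,50,55):
    a=np.radians(e); r=go(-.0195*np.cos(a),.259-.019*np.sin(a),e,v=.05,until_force=8)
    print(e,r,get_grip_width()*88,get_ft_force(),get_time())
    if r: break
for n in("scene","top"): cv2.imwrite(f"pics/{n}5.png",read_camera(n)[:,:,::-1])
s=cv2.imread("pics/scene5.png")[180:300,420:560];t=cv2.imread("pics/top5.png")[120:240,80:220]
cv2.imwrite("pics/c5.png",np.r_[cv2.resize(s,None,fx=4,fy=2.5),cv2.resize(t,None,fx=4,fy=2.5)])
```

```text
45 False 59.40120888683406 [ 0.31728317 -0.28256955 -1.55026691] 10.6167
50 False 59.33667217714551 [-0.27028372  0.74644389 -1.34588143] 11.0667
55 False 59.76814434090241 [ 0.05682094  0.28005476 -1.37119849] 11.5167
```

View pics/c5.png

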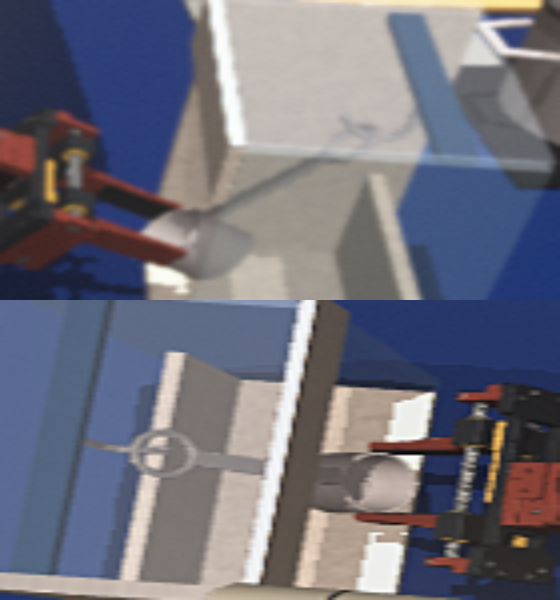

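Run:
```python
from p import *
a=np.radians(55); print(go(-.0195*np.cos(a),.254-.019*np.sin(a),55,v=.02,until_force=3),get_ft_force(),get_tcp_pos()-rp(-.0195*np.cos(a),.259-.019*np.sin(a),55)[0])
command_gripper(1.0)
wait(1.0)
w,x,y,z=get_ee_rot(); tz=Ro.from_quat([x,y,z,w]).as_matrix()[:,2]
print(get_ft_force(),get_time())
for n in("scene","top"): cv2.imwrite(f"pics/{n}6.png",read_camera(n)[:,:,::-1])
s=cv2.imread("pics/scene6.png")[180:360,420:580];t=cv2.imread("pics/top6.png")[120:240,80:220]
cv2.imwrite("pics/c6.png",np.r_[cv2.resize(s,(640,350)),cv2.resize(t,(640,250))])
```

```text
True [0.55608949 2.51771325 2.20098813] [ 0.00023869  0.0004255  -0.00184666]
[ 0.64764369  0.16632306 -1.29451513] 13.4833
```

View pics/c6.png

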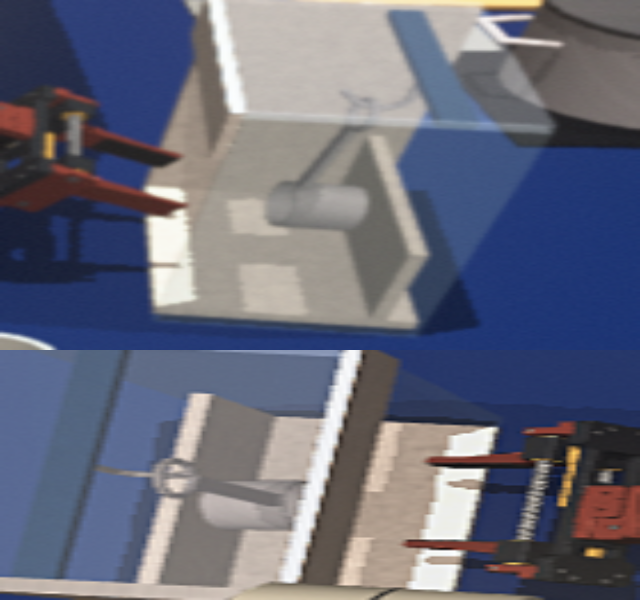

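Run:
```python
from p import *
w,x,y,z=get_ee_rot(); tz=Ro.from_quat([x,y,z,w]).as_matrix()[:,2]
movel(get_tcp_pos()-.13*tz,v=.1)
wait(3)
print(get_ft_force(),get_time())
out=[]
for k in range(2):
    for n in("scene","top"): cv2.imwrite(f"pics/{n}7{k}.png",read_camera(n)[:,:,::-1])
    s=cv2.imread(f"pics/scene7{k}.png")[200:340,440:580];t=cv2.imread(f"pics/top7{k}.png")[110:250,60:200]
    out.append(np.r_[cv2.resize(s,(390,290),interpolation=2),cv2.resize(t,(390,290),interpolation=2)]); wait(.6)
cv2.imwrite("pics/c7.png",np.hstack(out))
```

```text
[0.05047683 0.11163253 0.55470831] 18.0333
```

View pics/c7.png

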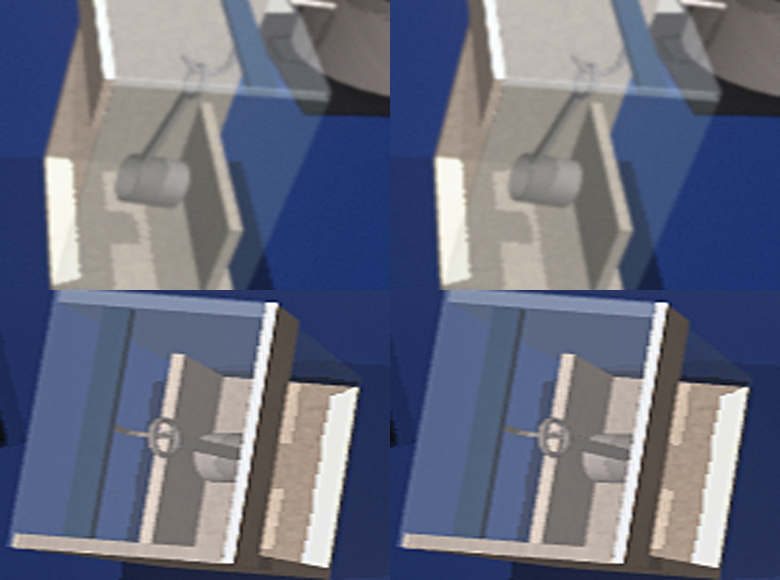

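Run:
```python
import cv2,numpy as np
s=cv2.imread("pics/scene71.png")[212:252,490:540];t=cv2.imread("pics/top71.png")[162:202,90:140]
cv2.imwrite("pics/c8.png",np.hstack([cv2.resize(cv2.normalize(i,None,0,255,32),None,fx=8,fy=8,interpolation=0) for i in(s,t)]))
s=cv2.imread("pics/scene71.png")[215:305,460:550];t=cv2.imread("pics/top71.png")[150:240,90:180]
cv2.imwrite("pics/c9.png",np.hstack([cv2.resize(cv2.normalize(i,None,0,255,32),None,fx=4.4,fy=4.4,interpolation=2) for i in(s,t)]))
```

```text
(no output)
```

View pics/c8.png

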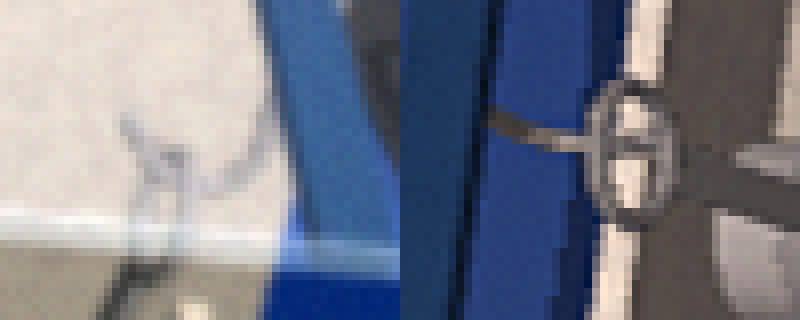

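View pics/c9.png

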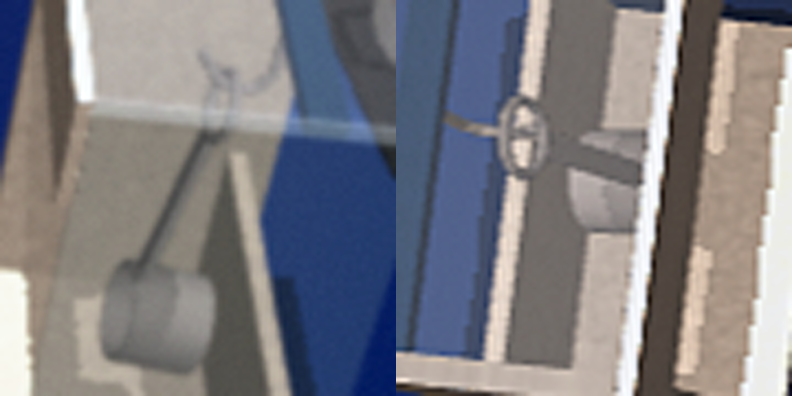

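Run:
```python
from p import *
r=two((509.9,237.5),(119.1,180.5)); print(r, Ro.from_euler('z',-YAW).apply(r[0]-H))
# cup mouth centre / body: scene mouth ellipse (122,312)/4.4, top
T=lambda p:Ro.from_euler('z',YAW).apply(p)+H
for e in (70,75,80,90):
    R=Rcup(YAW,np.radians(e)); 
    for cx in (0,-.008):
        c=T([cx,0,.239]); m=c+R@[-.15,0,.004]; b=c+R@[-.15,0,-.041]
        print(e,cx,"mouth",(proj("scene",m)-[460,215])*4.4,"bot",(proj("scene",b)-[460,215])*4.4,"ring",(proj("scene",c)-[490,212])*8,"top ring",(proj("top",c)-[90,162])*8,"ringend",(proj("scene",c+R@[.022,0,0])-[490,212])*8)
```

```text
(array([0.62082299, 0.29049238, 0.24344227]), np.float64(0.0009381176958796342)) [-0.00769709 -0.00055168  0.24344227]
70 0 mouth [ 83.15867219 291.09337427] bot [154.25181014 319.84990712] ring [184.67170475 217.44750474] top ring [212.00092222 150.17090307] ringend [226.27017215 163.38114958]
70 -0.008 mouth [ 68.81723307 289.47049517] bot [139.89094307 318.20853946] ring [156.51199725 214.57070359] top ring [241.07738302 153.22664662] ringend [197.7772831  160.52008332]
75 0 mouth [104.07455838 299.21435628] bot [178.4596787  323.31776982] ring [184.67170475 217.44750474] top ring [212.00092222 150.17090307] ringend [220.16966872 161.12527854]
75 -0.008 mouth [ 89.72585669 297.58612098] bot [164.0638689  321.67185641] ring [156.51199725 214.57070359] top ring [241.07738302 153.22664662] ringend [191.6797809  158.26591631]
80 0 mouth [125.89356759 305.96009228] bot [203.12535785 325.2535728 ] ring [184.67170475 217.44750474] top ring [212.00092222 150.17090307] ringend [213.7956753  159.30245414]
80 -0.008 mouth [111.52958598 304.32675885] bot [188.68671872 323.60346001] ring [156.51199725 214.57070359] top ring [241.07738302 153.22664662] ringend [185.31133139 156.44465817]
90 0 mouth [171.70517175 315.17035783] bot [253.23410133 324.45888951] ring [184.67170475 217.44750474] top ring [212.00092222 150.17090307] ringend [200.42925148 157.00956209]
90 -0.008 mouth [157.28689323 313.52769384] bot [238.68694923 322.80154305] ring [156.51199725 214.57070359] top ring [241.07738302 153.22664662] ringend [171.96342362 154.15443608]
```

Run:
```python
from p import *
F=[]
for k in range(4): F.append(read_camera("scene").astype(int)); wait(.25)
t=read_camera("top"); print(get_time())
for a in F[1:]: print(np.abs(a-F[0])[215:320,455:550].mean().round(2), end=" ")
s0=cv2.imread("pics/scene0.png")[:,:,::-1].astype(int); t0=cv2.imread("pics/top0.png")[:,:,::-1].astype(int)
print("noise ref",np.abs(F[1]-F[0])[300:400,100:400].mean(),"small cup vs start",np.abs(F[3]-s0)[248:276,272:322].mean())
cv2.imwrite("pics/scene9.png",F[3].astype(np.uint8)[:,:,::-1])
c=[cv2.resize(f[215:305,460:550].astype(np.uint8)[:,:,::-1],None,fx=4.4,fy=4.4,interpolation=2) for f in(F[0],F[2])]
cv2.imwrite("pics/c10.png",np.hstack(c))
```

```text
20.6833
1.38 1.25 1.22 noise ref 1.1146222222222222 small cup vs start 9.470714285714285
```

View pics/c10.png

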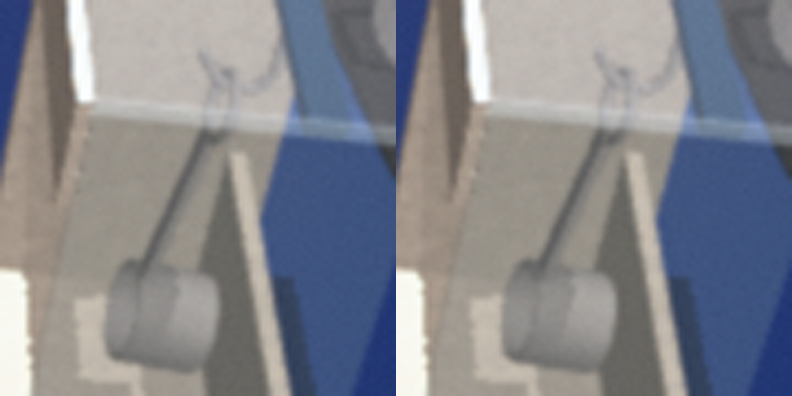

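View pics/scene9.png

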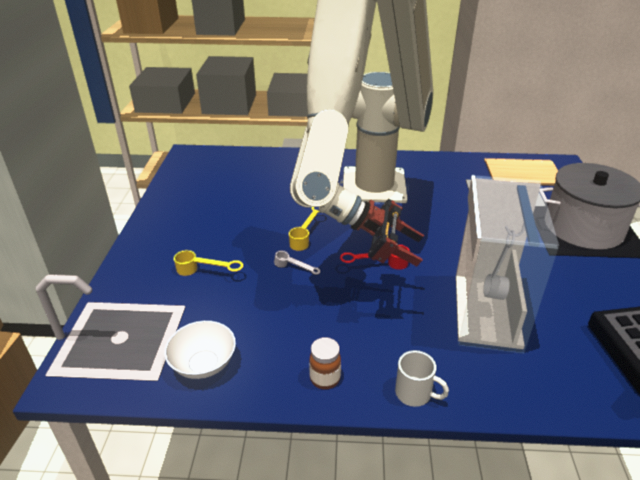

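```bash
python3 -c "
from station import *
print(get_ft_force(),get_tcp_pos()); job_done()"
```

```text
[-0.62584325  0.25860826  0.4350093 ] [0.59934741 0.11880274 0.16325095]
the job is handed in; nothing more can be done
```

The larger measuring cup is hanging on its own by its ring on the cupboard hook, handle upright, and the job is handed in at about 21 s. I gripped it across the cup, took it in under the apron with the handle at 40°, and put the ring over the hook tip. I then raised the handle to 55°, lowered the ring onto the hook until it touched, let go and backed the gripper out.

**Grip slip:** the cup slipped about 5.5° in the grip during the lift. I measured this from both cameras and corrected for it, and the ring was then within 1 pixel of the expected position before it went over the hook.

**Last checks:**
- **At rest:** pictures over 0.75 s differ by little more than camera noise, so the cup is no longer swinging.
- **Handle:** it hangs at about 80–82°, its natural balance angle, clear of the back board.
- **Robot:** the wrist force is under 1 N, so the gripper is touching nothing.
- **Other things:** the small cup and the red and yellow look-alikes look unmoved. The small cup's picture patch did differ from the start (9.5 grey levels); I put that down to changed shadows, since its position in the picture is the same.

**One disagreement:** the ring's centre measures about 5 mm further forward and 4 mm higher than expected at the bottom of the hook. It probably sits slightly up the front slope of the bend, but the hook tip is through the ring.

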